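Find the crampon guide that drags right with a feeler blade

TASK

Take the yellow-handled feeler out of its rest and slide its blade down into the guides of the beech stand to find, by feel, the one guide that drags lightly; the other three are worn loose or too tight. Never force the blade where it jams. Leave the feeler standing upright in the right guide, blade pushed fully home, let go of it, and leave the other gear on the bench alone.

Things in the scene. Friction and masses are not known exactly. Their poses are not given: they have to be found in the camera images.
- feeler: Feeler gauge: yellow handle 30 x 16 x 48 mm (its x, y, z) with a steel blade under it, 80 g. Origin: centre of the handle's underside (the shoulder); z up the handle, y the thin direction. It starts upright in its rest, blade down, shoulder on the rest's top. The shoulder is wider than a guide's throat and stops the blade when fully home.
- blade: Steel blade of the feeler, fixed to the handle: 20 mm wide (x), 4 mm thick (y), reaching 50 mm below the shoulder (last 3 mm thinned to 17 x 2.5 mm). Same frame as the feeler. Pushed down a right guide it meets 3 to 10 N of drag; in a loose one under 1 N; a tight one takes well over 20 N to pass: back out of it.
- rest: Fixed dark wood block, 70 x 60 mm, 58 mm high, with an open slot 28 x 10 mm in which the feeler stands with the same heading. Origin: centre of its underside.
- stand: Fixed beech stand, 64 mm (x) by 240 mm (y), 62 mm high, four look-alike steel-collared crampon guides in a row along its y, 56 mm apart. Origin: centre of its underside. One guide is right, two are loose, one is tight; this changes each time and cannot be seen. A hidden sprung shoe on each guide's +y side makes the drag: it begins 13 to 25 mm below the mouth, in full from 32 mm.
- guide1 (a point): Centre of the mouth of guide 1 (at the stand's -y end), on the stand's top face. Opening 26 mm along the stand's x; along y 16 mm at the top, sloping in to a 7 mm throat 6 mm down. The blade goes straight down, its width along the stand's x, 50 mm deep; fully home is the handle's shoulder on the collar, at this point's height.
- guide2 (a point): Centre of the mouth of guide 2 (counted from the stand's -y end), the same in shape as guide 1.
- guide3 (a point): Centre of the mouth of guide 3 (counted from the stand's -y end), the same in shape as guide 1.
- guide4 (a point): Centre of the mouth of guide 4 (counted from the stand's -y end), the same in shape as guide 1.
- carabiner: Bystander: red aluminium carabiner, about 110 x 55 x 10 mm, lying flat. Leave it alone.
- crampon_bar: Bystander: stainless crampon adjustment bar, 22 x 160 x 4 mm with a 14 mm upturned end, lying flat. Leave it alone.
- lamp_clip: Bystander: black silicone helmet lamp clip, 45 x 30 x 24 mm. Leave it alone.
- pulley: Bystander: chrome pulley, 80 x 52 x 22 mm, lying flat. Leave it alone.
- beech_box: Bystander: beech box with a closed sliding lid, 160 x 90 x 56 mm. Leave it alone.
- wax_tin: Bystander: blue round wax tin, 64 mm across, 26 mm high. Leave it alone.
- allen_driver: Bystander: orange-handled driver, 150 mm long, lying flat. Leave it alone.
Not all that is in view belongs to the job. What is meant by the rest is not orange, and is the larger of those in its own colour. Leave any blue look-alike of the stand alone.

How it is judged:
By the outcome, as a careful person would: the job done as asked, in the order asked, and still so for the second after the job is handed in, with the robot touching nothing.
It also fails if it takes over 64 s, if anything falls off the work surface, if the arm or the gripper's body presses on something with over 40 N, if the wrist force passes 120 N, or if a joint passes its speed limit or range.

ROBOT

A 6-joint arm with a two-finger parallel gripper is mounted at the origin on the work surface. World frame = base frame: x ahead of the robot, y to its left, z up, the work surface at z = 0. Lengths are in mm, angles in rad, forces in N, time in s.
With the tool pointing down it reaches from about 375 to 750 mm from the base axis. Payload 9 kg.
Tool frame: the origin (TCP) lies at the very end of the fingers, on their centre line; the grasp point (between the pads) lies 19 mm behind it; z points along the fingers, y is the line along which they close (so a half turn about z gives the same grasp; the last joint's range is limited). The gripper opens to 85 mm and grips with 20 to 120 N. Pads are 22 mm wide; open, the fingers measure 114 mm over their backs; the gripper's body (76 mm by 85 mm) begins 54 mm behind the grasp point. The pads swing forward as they close: fully open they stand 13 mm farther back than shut.
Start: joints at [0.893, 0.104, 0.097, 1.564, 0, 1.353], TCP at [266.27, 537.714, 231.331] pointing down, gripper open.
Joint ranges: [-2.99, 2.99], [-0.84, 1.86], [-1.1, 1.16], [-1.84, 2.11], [-1.51, 1.56], [-3.14, 3.14]. Speed limits (rad/s): [2.22, 2.22, 2.57, 3.14, 3.14, 3.14].

INTERFACE

Orientations are given as a 3x3 rotation matrix whose columns are the frame's x, y, z axes.
In Python, from station import monitor, imaging, arm gives the robot as it stands.
- The arm moves only by the tool jog_arm, never from a script. Its argument "series" is text: rows parted by semicolons, each of 7 numbers parted by spaces: the shift along the world's x, y, z in mm, then the turn, a rotation vector about the world's x, y, z in degrees, then the finger opening in mm, from 0 to 85.4. A call has 1 to 10 rows; each row shifts and turns the commanded pose from where the row before left it; what a row does not reach is not made up. A row lasts 1/10 s, in which the tool goes at most 50 mm and 8.59 degrees, less where a joint would pass 70% of its speed; a pose out of reach is approached as far as the arm can. A call with a gripper value outside its range is refused whole. The fingers move at their own pace and stop on an object; the grip force is fixed at half the most. Time passes only in rows, so rows that do not move let the fingers close. It gives the time, the measured TCP pose, the force, the opening and the grip force at its end, in the units of the state.
- monitor.observe(): the state, without advancing time (a new reading comes with each control period).
- imaging.camera(name): name is "scene" or "top"; returns a dict with "img" (384x512x3 uint8, red, green, blue), "depth" (384x512 float32, mm along the optical axis (not along the pixel's ray), 0 where there is no reading), "intrinsics" (3x3 intrinsics, pixels), "distortion" ([k1, k2, p1, p2, k3] as OpenCV has them; the pictures are not rectified), "R" (3x3) and "t" (3): a world point X has camera coordinates R X + t. Camera axes: x right, y down, z forward; pixel columns grow to the right and rows downward; lengths in mm; the calibration is good to about 2 mm. A picture is of the moment at which its call begins.
- arm.job_done(): hands the job in; it is judged then, once.
The state is a dict: "t": time; "q": joint angles; "joint_vel": joint speeds; "joint_torque": joint torques, N m; "eef_pos": TCP position; "orientation": TCP orientation; "contact_force": force on the tool from outside, world axes, zero at the start; "torque": the same for the moment, N m; "gripper_width": opening from 0.0 (shut) to 1.0 (fully open); "gripper_force": force on a finger pad.
Only numpy, scipy, OpenCV 4.12 (cv2) and the standard library are available. Lean on these libraries where they do the work, as an engineer would, in place of code of your own. Each camera call takes 0.05 s, during which the arm holds its last target. There are 200 camera calls.

## Working session

There is one attempt and no reset: what is moved stays moved. The work goes in short steps, Python scripts to look and compute and a tool call to move; the robot and the scene stay as the last step left them, time stands still between calls to the robot, and variables do not carry over. Pictures are saved under pics/ and viewed, at most 10 in all, crops included, and the job is handed in when it is done.

Besides the shell and the picture viewer there is one more tool, called as a command line: name --argument value ..., lists and objects as JSON in quotes. jog_arm: Moves the arm, as the interface text tells. Its arguments: {"type":"object","properties":{"series":{"type":"string"}},"required":["series"]}

```bash
mkdir -p pics
cat > h.py <<'E'
import numpy as np, cv2
from station import monitor, imaging, arm
def grab(n):
    c=imaging.camera(n); np.savez(f'{n}.npz',**c); return c
def load(n): return dict(np.load(f'{n}.npz'))
def ray(c,u,v):
    p=cv2.undistortPoints(np.array([[[u,v]]],float),c['intrinsics'],c['distortion'])[0,0]
    R=c['R']; o=-R.T@c['t']; return o,R.T@np.array([p[0],p[1],1.])
def atz(c,u,v,z):
    o,d=ray(c,u,v); return o+d*(z-o[2])/d[2]
def dep(c,u,v):
    o,d=ray(c,u,v); return o+d*float(c['depth'][int(round(v)),int(round(u))])
E
python3 - <<'E'
from h import *
a=grab('scene');b=grab('top')
for n,c in(('scene',a),('top',b)):
    cv2.imwrite(f'pics/{n}0.png',cv2.resize(c['img'][:,:,::-1],(800,600),interpolation=cv2.INTER_CUBIC))
    print(n,-c['R'].T@c['t'],c['R'][2])
s=monitor.observe();print(s['eef_pos'],s['orientation'],s['contact_force'],s['t'])
E
```

```text
scene [1028.55097185  -34.55898888  880.80766745] [-0.51485424  0.03596829 -0.85652285]
top [ 363.07069169   -9.17792667 1193.19204405] [ 0.13756165  0.01267411 -0.99041212]
[266.03173323 537.47894393 230.60242754] [[-8.96166324e-01  4.43717656e-01 -7.49679609e-04]
 [ 4.43718208e-01  8.96165903e-01 -9.09142502e-04]
 [ 2.68434724e-04 -1.14738939e-03 -9.99999306e-01]] [ 0.26862135  0.12328888 -0.47150843] 0.1
```

View pics/scene0.png

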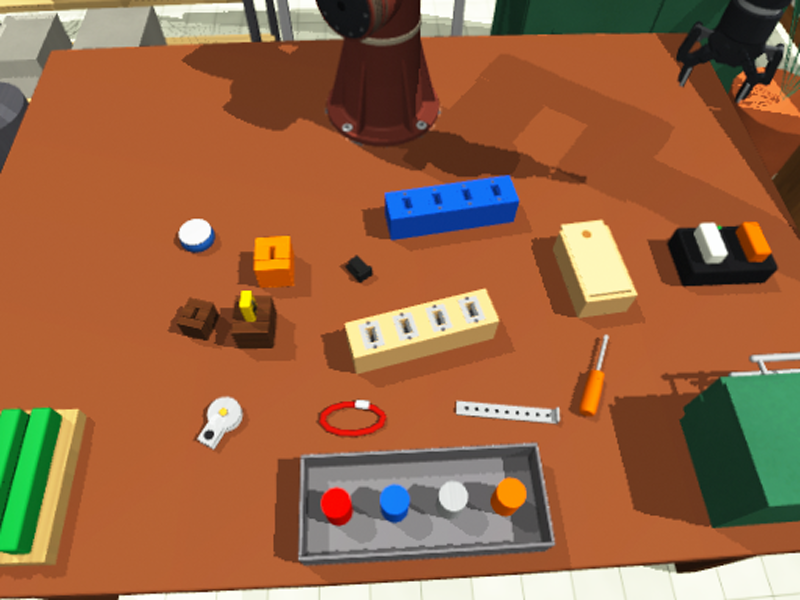

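View pics/top0.png

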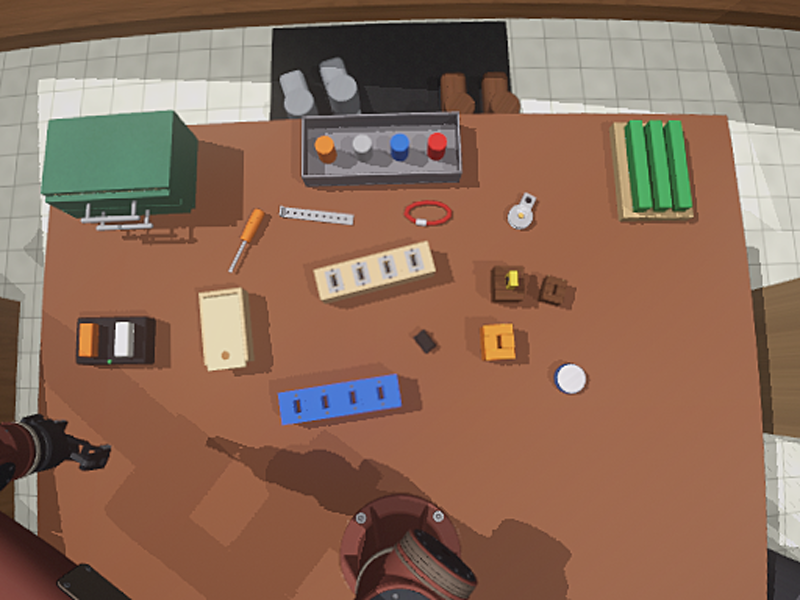

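The picture shows three slotted rests: dark brown at top (507,283) with the yellow feeler in it, a smaller dark brown at (553,290), and orange at (498,342). The larger dark one fits. For the stands, beech at top (375,270) fits and the blue one at (340,398) is the look-alike. I'll confirm both in one enlarged crop.

Run:
```python
from h import *
a=load('scene');b=load('top')
def cr(c,x,y,w,h,s): return cv2.resize(c['img'][y:y+h,x:x+w,::-1],(w*s,h*s),interpolation=cv2.INTER_CUBIC)
# tiles 400x300
T=[cr(b,195,145,100,60,4),cr(b,306,160,66,40,6)[:, :396],cr(a,215,175,110,65,4)[:, :440][:240],cr(a,105,175,80,50,5)[:240]]
im=np.zeros((600,800,3),np.uint8)
im[0:240,0:400]=T[0]; im[0:240,404:800]=T[1]; im[300:540,0:400]=T[2][:240,:400]; im[300:540,400:800]=T[3][:240]
cv2.imwrite('pics/crop1.png',im)
```

```text
(no output)
```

View pics/crop1.png

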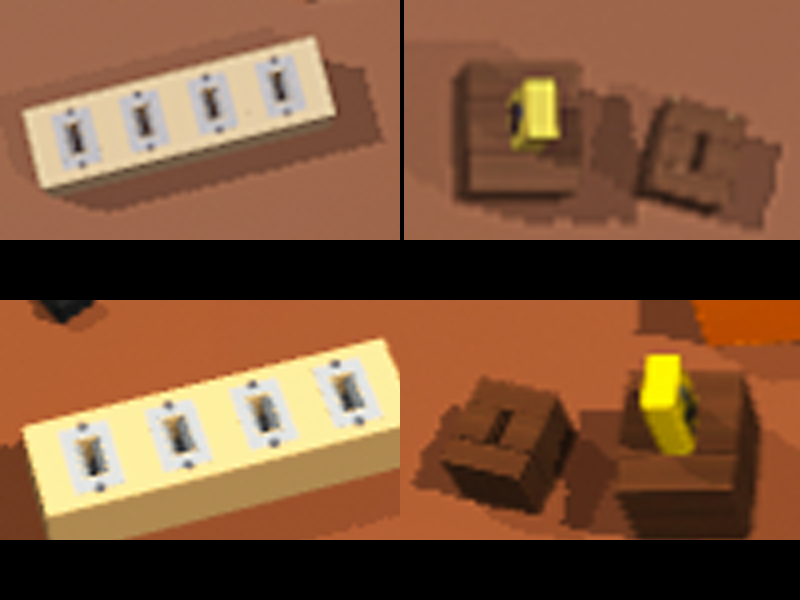

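Confirmed: the feeler stands in the larger dark rest (crop 515,130), the small dark one is at crop (705,155), and the beech stand shows four collared guides. I'll compute poses from both views.

Run:
```python
from h import *
np.set_printoptions(precision=1,suppress=True)
a=load('scene');b=load('top')
P=lambda x,y,s,ox,oy:(ox+(x+.5)/s-.5, oy+(y+.5)/s-.5)
gt=[(75.5,136.5),(144.5,121.5),(212,102.5),(281,85.5)]
gs=[(92,157.5),(177,135),(260.5,113),(346.5,92)]
def tri(p,q):
    o1,d1=ray(b,*p);o2,d2=ray(a,*q)
    A=np.c_[d1,-d2];s=np.linalg.lstsq(A,o2-o1,rcond=None)[0]
    return (o1+d1*s[0]+o2+d2*s[1])/2,np.linalg.norm(o1+d1*s[0]-o2-d2*s[1])
G=[[],[]]
for t,s in zip(gt,gs):
    p=P(*t,4,195,145);q=P(*s,4,215,175)
    G[0].append(atz(b,*p,62));G[1].append(atz(a,*q,62));print('guide',G[0][-1],G[1][-1],tri(p,q)[0])
for g in G+[np.mean(G,0)]:
    g=np.array(g);d=g[3]-g[0];print('row len',np.linalg.norm(d),'yaw of y axis',np.degrees(np.arctan2(-d[0],d[1])),g.mean(0))
c=[atz(b,*P(*t,4,195,145),62) for t in [(23,112),(317,37),(337,117),(42,189)]]
c=np.array(c);print('corners',c,c.mean(0),[np.degrees(np.arctan2(-(e[0]),e[1])) for e in (c[0]-c[1],c[3]-c[2])])
p=P(138,108.5,6,306,160);q=P(263,81,5,105,175)
print('feeler',atz(b,*p,106),atz(a,*q,106),tri(p,q))
for n,k in(('top',b),('scene',a)):
    h=cv2.cvtColor(k['img'],cv2.COLOR_RGB2HSV);m=cv2.inRange(h,(24,150,90),(34,255,255))
    v,u=np.nonzero(m);X=np.array([dep(k,x,y) for x,y in zip(u,v)]);
    ok=(abs(X[:,2]-106)<6)&(abs(X[:,1]+170)<150);T=X[ok];print(n,len(T),T.mean(0),T.min(0),T.max(0))
    r=cv2.minAreaRect(T[:,:2].astype(np.float32));print(r)
    # rest top: depth plane z~58 near feeler
    vv,uu=np.mgrid[150:230,100:380];Y=np.array([dep(k,x,y) for x,y in zip(uu.ravel(),vv.ravel())])
    c0=T.mean(0);ok=(abs(Y[:,2]-58)<5)&(np.linalg.norm(Y[:,:2]-c0[:2],axis=1)<55)
    print('rest',ok.sum(),cv2.minAreaRect(Y[ok,:2].astype(np.float32)))
    ok=(abs(Y[:,2]-62)<4)&(np.linalg.norm(Y[:,:2]-np.mean(G,(0,1))[:2],axis=1)<140)
    print('stand',ok.sum(),cv2.minAreaRect(Y[ok,:2].astype(np.float32)))
```

```text
guide [562.9 120.7  62. ] [601.9 -41.3  62. ] [578.1  39.9  50.5]
guide [573.5  65.5  62. ] [588.8  12.2  62. ] [577.1  40.   42.6]
guide [587.4  11.4  62. ] [575.8  65.6  62. ] [586.4  36.7  86.5]
guide [599.8 -43.9  62. ] [563.3 121.7  62. ] [600.   30.7 160.5]
row len 168.70784977689976 yaw of y axis -167.36913993933686 [580.9  38.4  62. ]
row len 167.4299803390963 yaw of y axis 13.337477405642469 [582.5  39.6  62. ]
row len 1.2174942030081288 yaw of y axis 134.63793256723915 [581.7  39.   62. ]
corners [[583.9 162.7  62. ]
 [638.7 -74.   62. ]
 [573.1 -87.7  62. ]
 [521.4 147.8  62. ]] [579.3  37.2  62. ] [np.float64(13.034185420734564), np.float64(12.382121365700712)]
feeler [ 549.3 -236.5  106. ] [ 552.  -233.6  106. ] (array([ 549.8, -235.8,  102.6]), np.float64(2.677365620395761))
top 44 [ 548.4 -235.2  105.5] [ 535.2 -242.5  102.2] [ 560.9 -228.3  109.4]
((548.0064086914062, -235.19851684570312), (26.028112411499023, 13.834932327270508), 1.9150431156158447)
rest 332 ((548.8026733398438, -236.67257690429688), (61.93975830078125, 69.1114730834961), 87.8994140625)
stand 1301 ((579.2799072265625, 37.225730895996094), (64.72933197021484, 240.92086791992188), 13.058868408203125)
scene 77 [ 553.3 -233.5  105.5] [ 536.8 -242.   100.2] [ 567.4 -225.7  109.4]
((552.1141967773438, -233.8836212158203), (16.232751846313477, 30.532962799072266), 89.80406188964844)
rest 426 ((552.5091552734375, -235.52224731445312), (58.550323486328125, 71.26563262939453), 88.1410903930664)
stand 2071 ((582.3543090820312, 39.49821472167969), (66.85885620117188, 240.760498046875), 12.904858589172363)
```

jog_arm --series "16 -43 0 0 0 1.4 60;16 -43 0 0 0 1.4 60;16 -43 0 0 0 1.4 60;16 -43 0 0 0 1.4 60;16 -43 0 0 0 1.4 60;16 -43 0 0 0 1.4 60;16 -43 0 0 0 1.4 60;16 -43 0 0 0 1.4 60;16 -43 0 0 0 1.4 60"

```text
t: 1.0
eef_pos: [410.4, 149.0, 231.2]
orientation: [[-0.972, 0.237, 0.0], [0.237, 0.972, 0.0], [-0.0, 0.0, -1.0]]
contact_force: [0.8, 0.6, -0.2]
gripper_width: 0.702
gripper_force: 0.0
```

jog_arm --series "16 -43 -4 0 0 1.4 60;16 -43 -4 0 0 1.4 60;16 -43 -4 0 0 1.4 60;16 -43 -4 0 0 1.4 60;16 -43 -4 0 0 1.4 60;16 -43 -4 0 0 1.4 60;16 -43 -4 0 0 1.4 60;16 -43 -4 0 0 1.4 60;0 0 0 0 0 0 60;0 0 0 0 0 0 60"

```text
t: 2.0
eef_pos: [537.8, -193.9, 198.2]
orientation: [[-0.999, 0.046, -0.002], [0.046, 0.999, 0.001], [0.002, 0.001, -1.0]]
contact_force: [-0.2, -0.1, -1.4]
gripper_width: 0.704
gripper_force: 0.0
```

jog_arm --series "12.5 -41 0 0 0 0.6 60;0 0 -40 0 0 0 60;0 0 -40 0 0 0 60;0 0 -30 0 0 0 60;0 0 -16 0 0 0 60;0 0 -6 0 0 0 60;0 0 0 0 0 0 60"

```text
t: 2.7
eef_pos: [551.0, -233.8, 67.9]
orientation: [[-0.999, 0.033, 0.0], [0.033, 0.999, -0.0], [-0.0, -0.0, -1.0]]
contact_force: [-0.0, 0.2, 0.0]
gripper_width: 0.705
gripper_force: 0.0
```

Run:
```python
from h import *
a=grab('scene');b=grab('top')
im=np.zeros((600,800,3),np.uint8)
f=lambda c,x,y:cv2.resize(c['img'][y:y+75,x:x+100,::-1],(400,300),interpolation=cv2.INTER_CUBIC)
im[:300,:400]=f(a,112,150);im[:300,400:]=f(b,275,145)
cv2.imwrite('pics/g1.png',im[:300]);s=monitor.observe();print(s['eef_pos'],s['contact_force'],s['t'])
```

```text
[ 551.74281376 -234.65305248   69.31340374] [-0.4153232  -0.10867957 -0.22928771] 2.8
```

View pics/g1.png

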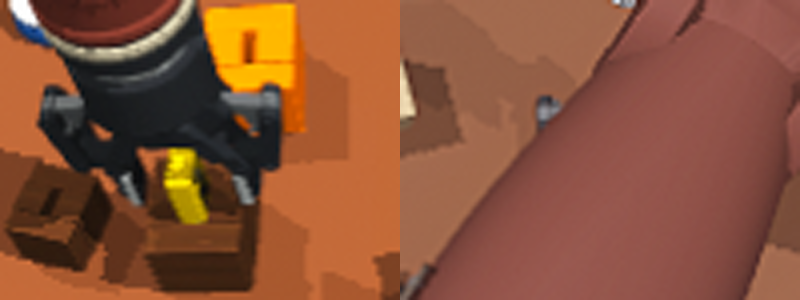

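The handle (crop 185,187) sits between the two pads (130,190 and 245,190). Closing.

jog_arm --series "0 0 0 0 0 0 0;0 0 0 0 0 0 0;0 0 0 0 0 0 0;0 0 0 0 0 0 0;0 0 0 0 0 0 0;0 0 0 0 0 0 0;0 0 0 0 0 0 0"

```text
t: 3.5
eef_pos: [551.1, -234.6, 68.1]
orientation: [[-0.999, 0.034, 0.001], [0.034, 0.999, -0.001], [-0.001, -0.001, -1.0]]
contact_force: [-1.3, -0.2, 5.2]
gripper_width: 0.184
gripper_force: 58.5
```

jog_arm --series "0 0 10 0 0 0 0;0 0 25 0 0 0 0;0 0 35 0 0 0 0;0 0 20 0 0 0 0;0 0 0 0 0 0 0;0 0 0 0 0 0 0"

```text
t: 4.1
eef_pos: [550.8, -234.3, 157.2]
orientation: [[-0.999, 0.034, 0.0], [0.034, 0.999, 0.0], [-0.0, 0.0, -1.0]]
contact_force: [-0.9, -0.3, -1.3]
gripper_width: 0.184
gripper_force: 59.5
```

Run:
```python
from h import *
for i in range(4): 
    a=grab('scene'); s=monitor.observe(); print(s['eef_pos'],s['contact_force'])
cv2.imwrite('pics/g2.png',cv2.resize(a['img'][110:230,100:260,::-1],(800,600),interpolation=cv2.INTER_CUBIC))
```

```text
[ 550.33312736 -233.9575289   156.16243829] [-0.51341775  0.42519845 -1.75105407]
[ 550.07495176 -233.80535326  155.69934467] [ 0.41654316  0.72328678 -1.10846639]
[ 550.01082382 -233.75862456  155.60156853] [ 0.175981    0.52078434 -0.60144007]
[ 550.06990943 -233.77306774  155.72925154] [-0.69629293 -0.19020239 -0.88474783]
```

View pics/g2.png

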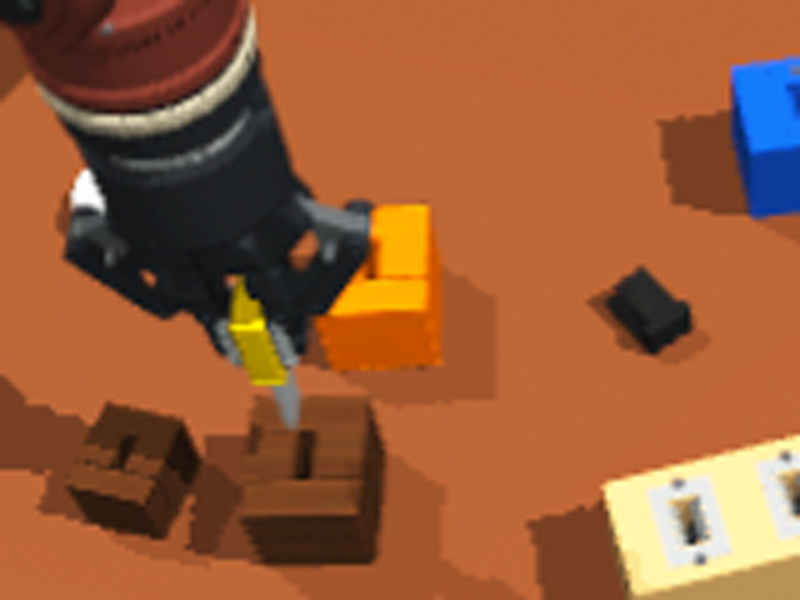

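jog_arm --series "10 38 0 0 0 3 0;10 38 0 0 0 3 0;10 38 0 0 0 3 0;10 38 0 0 0 3 0;10 39.6 0 0 0 3 0;0 0 -12 0 0 0 0;0 0 -13 0 0 0 0;0 0 0 0 0 0 0;0 0 0 0 0 0 0"

```text
t: 5.2
eef_pos: [600.0, -43.6, 131.4]
orientation: [[-0.975, -0.224, -0.002], [-0.224, 0.975, 0.0], [0.002, 0.001, -1.0]]
contact_force: [0.5, -0.0, -0.6]
gripper_width: 0.182
gripper_force: 59.6
```

Run:
```python
from h import *
a=grab('scene'); s=monitor.observe(); print(s['eef_pos'],s['orientation'][:,1],s['contact_force'])
cv2.imwrite('pics/g3.png',cv2.resize(a['img'][150:240,195:315,::-1],(800,600),interpolation=cv2.INTER_CUBIC))
```

```text
[600.43740946 -43.75133814 132.1591751 ] [-2.24170704e-01  9.74549862e-01  2.50358192e-04] [ 1.26362629 -0.36240667 -1.15846778]
```

View pics/g3.png

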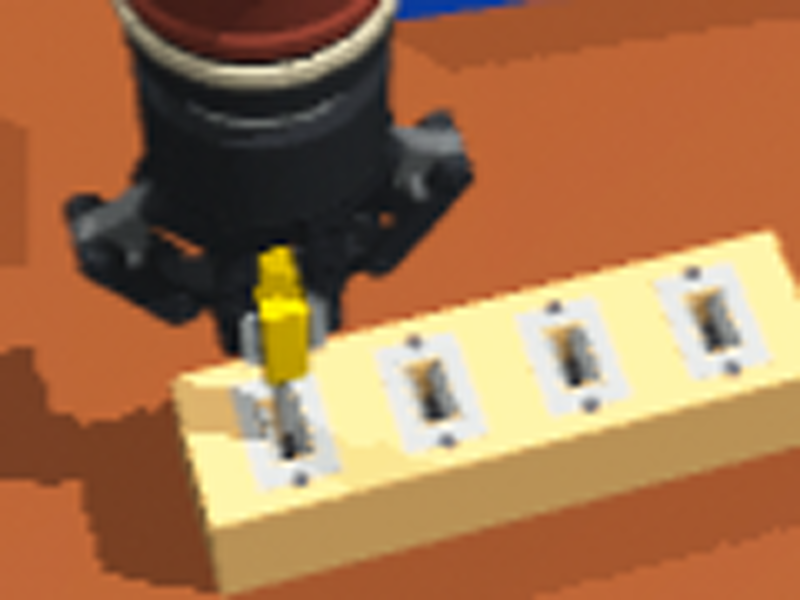

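The blade's tip (290,425) is over the -y-end guide's mouth, lined up with its screws (299,480). Descending in small steps.

jog_arm --series "0 0 -6 0 0 0 0;0 0 -5 0 0 0 0;0 0 -2 0 0 0 0;0 0 0 0 0 0 0"

```text
t: 5.65
eef_pos: [600.5, -42.7, 118.8]
orientation: [[-0.974, -0.226, -0.001], [-0.226, 0.974, 0.0], [0.001, 0.0, -1.0]]
contact_force: [0.4, 0.1, -0.8]
gripper_width: 0.176
gripper_force: 59.6
```

jog_arm --series "0 0 -2 0 0 0 0;0 0 -2 0 0 0 0;0 0 0 0 0 0 0"

```text
t: 5.95
eef_pos: [600.6, -42.6, 115.0]
orientation: [[-0.974, -0.226, -0.0], [-0.226, 0.974, 0.0], [0.0, 0.0, -1.0]]
contact_force: [-0.7, 0.2, -1.6]
gripper_width: 0.18
gripper_force: 59.6
```

jog_arm --series "0 0 -2 0 0 0 0;0 0 -2 0 0 0 0;0 0 0 0 0 0 0"

```text
t: 6.25
eef_pos: [600.6, -42.6, 110.9]
orientation: [[-0.974, -0.226, -0.001], [-0.226, 0.974, 0.0], [0.0, 0.0, -1.0]]
contact_force: [-0.1, -0.8, -1.5]
gripper_width: 0.182
gripper_force: 59.6
```

jog_arm --series "0 0 -3 0 0 0 0;0 0 -3 0 0 0 0"

```text
t: 6.45
eef_pos: [600.9, -42.7, 105.2]
orientation: [[-0.974, -0.226, 0.0], [-0.226, 0.974, 0.0], [-0.0, -0.0, -1.0]]
contact_force: [0.7, 0.4, -0.3]
gripper_width: 0.178
gripper_force: 59.6
```

jog_arm --series "0 0 -2 0 0 0 0;0 0 -2 0 0 0 0"

```text
t: 6.65
eef_pos: [600.7, -42.7, 101.0]
orientation: [[-0.974, -0.226, -0.0], [-0.226, 0.974, 0.0], [0.0, 0.0, -1.0]]
contact_force: [-0.1, -0.7, -0.1]
gripper_width: 0.18
gripper_force: 59.6
```

jog_arm --series "0 0 -2 0 0 0 0;0 0 -2 0 0 0 0"

```text
t: 6.85
eef_pos: [600.8, -42.7, 97.2]
orientation: [[-0.974, -0.226, -0.0], [-0.226, 0.974, 0.0], [0.0, 0.0, -1.0]]
contact_force: [-0.1, -0.2, -1.2]
gripper_width: 0.181
gripper_force: 59.6
```

jog_arm --series "0 0 -2 0 0 0 0;0 0 -2 0 0 0 0"

```text
t: 7.05
eef_pos: [600.8, -42.7, 93.2]
orientation: [[-0.974, -0.226, 0.0], [-0.226, 0.974, 0.0], [-0.0, 0.0, -1.0]]
contact_force: [0.3, 0.1, -1.4]
gripper_width: 0.184
gripper_force: 59.6
```

jog_arm --series "0 0 -2 0 0 0 0;0 0 -2 0 0 0 0"

```text
t: 7.25
eef_pos: [600.8, -42.7, 89.2]
orientation: [[-0.974, -0.226, 0.0], [-0.226, 0.974, 0.0], [-0.0, 0.0, -1.0]]
contact_force: [-1.6, -0.3, -1.1]
gripper_width: 0.178
gripper_force: 59.6
```

jog_arm --series "0 0 -2 0 0 0 0;0 0 -2 0 0 0 0"

```text
t: 7.45
eef_pos: [600.7, -42.7, 85.1]
orientation: [[-0.974, -0.226, -0.0], [-0.226, 0.974, 0.0], [0.0, 0.0, -1.0]]
contact_force: [-0.3, -0.4, -0.1]
gripper_width: 0.178
gripper_force: 59.6
```

jog_arm --series "0 0 -2 0 0 0 0;0 0 -2 0 0 0 0"

```text
t: 7.65
eef_pos: [600.7, -42.7, 81.1]
orientation: [[-0.974, -0.226, -0.0], [-0.226, 0.974, 0.0], [0.0, 0.0, -1.0]]
contact_force: [-0.2, -0.1, -1.3]
gripper_width: 0.178
gripper_force: 59.6
```

Depth 41 mm with no drag, so this guide is loose. Next guide.

jog_arm --series "0 0 10 0 0 0 0;0 0 20 0 0 0 0;0 0 20 0 0 0 0;-4.2 18.2 2 0 0 0 0;-4.2 18.2 0 0 0 0 0;-4.2 18.2 0 0 0 0 0;0 0 0 0 0 0 0;0 0 -8 0 0 0 0;0 0 -6 0 0 0 0;0 0 0 0 0 0 0"

```text
t: 8.65
eef_pos: [587.3, 11.8, 117.4]
orientation: [[-0.974, -0.225, -0.003], [-0.225, 0.974, 0.0], [0.002, 0.001, -1.0]]
contact_force: [-0.6, 0.3, -0.4]
gripper_width: 0.175
gripper_force: 59.6
```

jog_arm --series "0 0 -2 0 0 0 0;0 0 -2 0 0 0 0"

```text
t: 8.85
eef_pos: [588.3, 11.5, 115.2]
orientation: [[-0.974, -0.225, 0.0], [-0.225, 0.974, 0.0], [-0.0, 0.0, -1.0]]
contact_force: [0.2, 0.5, -0.8]
gripper_width: 0.18
gripper_force: 59.6
```

jog_arm --series "0 0 -2 0 0 0 0;0 0 -2 0 0 0 0"

```text
t: 9.05
eef_pos: [588.3, 11.8, 111.2]
orientation: [[-0.974, -0.226, 0.0], [-0.226, 0.974, 0.0], [-0.0, 0.0, -1.0]]
contact_force: [-0.0, 0.8, -1.0]
gripper_width: 0.181
gripper_force: 59.6
```

jog_arm --series "0 0 -2 0 0 0 0;0 0 -1 0 0 0 0"

```text
t: 9.25
eef_pos: [588.1, 11.9, 108.1]
orientation: [[-0.974, -0.226, -0.0], [-0.226, 0.974, 0.0], [0.0, 0.0, -1.0]]
contact_force: [0.6, 0.0, -0.5]
gripper_width: 0.181
gripper_force: 59.6
```

jog_arm --series "0 0 -2 0 0 0 0;0 0 -1 0 0 0 0"

```text
t: 9.45
eef_pos: [588.1, 11.9, 105.1]
orientation: [[-0.974, -0.226, -0.0], [-0.226, 0.974, 0.0], [0.0, 0.0, -1.0]]
contact_force: [0.6, -0.3, -1.0]
gripper_width: 0.184
gripper_force: 59.6
```

jog_arm --series "0 0 -2 0 0 0 0;0 0 -1 0 0 0 0"

```text
t: 9.65
eef_pos: [588.1, 11.9, 102.1]
orientation: [[-0.974, -0.226, -0.0], [-0.226, 0.974, 0.0], [0.0, 0.0, -1.0]]
contact_force: [0.2, 0.2, -0.9]
gripper_width: 0.182
gripper_force: 59.6
```

jog_arm --series "0 0 -2 0 0 0 0;0 0 -1 0 0 0 0"

```text
t: 9.85
eef_pos: [588.1, 11.9, 99.1]
orientation: [[-0.974, -0.226, -0.0], [-0.226, 0.974, 0.0], [0.0, 0.0, -1.0]]
contact_force: [-0.4, -0.1, -1.1]
gripper_width: 0.179
gripper_force: 59.6
```

jog_arm --series "0 0 -2 0 0 0 0;0 0 -1 0 0 0 0"

```text
t: 10.05
eef_pos: [588.4, 11.6, 96.4]
orientation: [[-0.974, -0.226, 0.0], [-0.226, 0.974, -0.0], [-0.0, -0.001, -1.0]]
contact_force: [0.8, -2.0, 0.7]
gripper_width: 0.178
gripper_force: 59.7
```

jog_arm --series "0 0 -1 0 0 0 0;0 0 -1 0 0 0 0"

```text
t: 10.25
eef_pos: [588.6, 11.4, 94.8]
orientation: [[-0.974, -0.226, 0.001], [-0.226, 0.974, -0.001], [-0.001, -0.001, -1.0]]
contact_force: [0.9, -2.9, 3.0]
gripper_width: 0.18
gripper_force: 60.0
```

jog_arm --series "0 0 -1 0 0 0 0;0 0 -1 0 0 0 0"

```text
t: 10.45
eef_pos: [588.7, 11.5, 92.8]
orientation: [[-0.974, -0.226, 0.001], [-0.226, 0.974, -0.001], [-0.001, -0.001, -1.0]]
contact_force: [1.7, -2.9, 3.8]
gripper_width: 0.183
gripper_force: 60.1
```

jog_arm --series "0 0 -1 0 0 0 0;0 0 -1 0 0 0 0"

```text
t: 10.65
eef_pos: [588.5, 11.7, 90.6]
orientation: [[-0.974, -0.226, 0.001], [-0.226, 0.974, -0.0], [-0.001, -0.001, -1.0]]
contact_force: [1.1, -4.7, 4.8]
gripper_width: 0.181
gripper_force: 60.2
```

jog_arm --series "0 0 -1 0 0 0 0;0 0 -1 0 0 0 0"

```text
t: 10.85
eef_pos: [588.2, 11.8, 88.3]
orientation: [[-0.974, -0.226, 0.0], [-0.226, 0.974, -0.0], [-0.0, -0.0, -1.0]]
contact_force: [1.7, -3.9, 4.9]
gripper_width: 0.181
gripper_force: 60.0
```

jog_arm --series "0 0 -1 0 0 0 0;0 0 -1 0 0 0 0"

```text
t: 11.05
eef_pos: [588.2, 11.8, 86.2]
orientation: [[-0.974, -0.226, 0.0], [-0.226, 0.974, -0.0], [0.0, -0.0, -1.0]]
contact_force: [1.9, -3.5, 1.7]
gripper_width: 0.182
gripper_force: 59.5
```

jog_arm --series "0 0 -1 0 0 0 0;0 0 -1 0 0 0 0"

```text
t: 11.25
eef_pos: [588.0, 11.9, 84.0]
orientation: [[-0.974, -0.226, -0.0], [-0.226, 0.974, 0.0], [0.0, 0.0, -1.0]]
contact_force: [1.1, -5.2, 2.1]
gripper_width: 0.18
gripper_force: 59.6
```

jog_arm --series "0 0 -1 0 0 0 0;0 0 -1 0 0 0 0"

```text
t: 11.45
eef_pos: [588.0, 11.9, 82.1]
orientation: [[-0.974, -0.226, -0.0], [-0.226, 0.974, 0.0], [0.0, 0.0, -1.0]]
contact_force: [0.5, -4.8, 2.3]
gripper_width: 0.177
gripper_force: 59.7
```

jog_arm --series "0 0 -1 0 0 0 0;0 0 -1 0 0 0 0"

```text
t: 11.65
eef_pos: [588.1, 11.9, 80.2]
orientation: [[-0.974, -0.226, -0.0], [-0.226, 0.974, 0.0], [0.0, 0.0, -1.0]]
contact_force: [0.2, -4.0, 1.8]
gripper_width: 0.179
gripper_force: 59.7
```

jog_arm --series "0 0 -1 0 0 0 0;0 0 -1 0 0 0 0"

```text
t: 11.85
eef_pos: [588.2, 11.9, 78.3]
orientation: [[-0.974, -0.226, 0.0], [-0.226, 0.974, 0.0], [-0.0, 0.0, -1.0]]
contact_force: [1.8, -3.9, 2.7]
gripper_width: 0.18
gripper_force: 59.7
```

Drag starts at about 25 mm depth with a steady 3–5 N net, well above loose and far below tight, so this is the right guide. Pushing it home.

jog_arm --series "0 0 -1 0 0 0 0;0 0 -1 0 0 0 0;0 0 -1 0 0 0 0;0 0 -1 0 0 0 0"

```text
t: 12.25
eef_pos: [588.2, 11.9, 74.2]
orientation: [[-0.974, -0.226, -0.0], [-0.226, 0.974, 0.0], [0.0, 0.0, -1.0]]
contact_force: [0.9, -4.8, 3.4]
gripper_width: 0.183
gripper_force: 59.8
```

jog_arm --series "0 0 -0.5 0 0 0 0;0 0 -0.5 0 0 0 0"

```text
t: 12.45
eef_pos: [588.2, 11.9, 73.3]
orientation: [[-0.974, -0.226, -0.0], [-0.226, 0.974, 0.0], [-0.0, 0.0, -1.0]]
contact_force: [1.4, -4.9, 3.6]
gripper_width: 0.182
gripper_force: 59.9
```

jog_arm --series "0 0 -0.5 0 0 0 0;0 0 -0.5 0 0 0 0"

```text
t: 12.65
eef_pos: [588.2, 11.9, 72.3]
orientation: [[-0.974, -0.226, 0.0], [-0.226, 0.974, 0.0], [-0.0, 0.0, -1.0]]
contact_force: [1.6, -4.2, 2.3]
gripper_width: 0.181
gripper_force: 59.9
```

jog_arm --series "0 0 -0.5 0 0 0 0;0 0 0 0 0 0 0"

```text
t: 12.85
eef_pos: [588.2, 11.9, 72.1]
orientation: [[-0.974, -0.226, 0.0], [-0.226, 0.974, 0.0], [-0.0, 0.0, -1.0]]
contact_force: [0.2, -5.6, 4.4]
gripper_width: 0.178
gripper_force: 60.5
```

jog_arm --series "0 0 -0.5 0 0 0 0;0 0 0 0 0 0 0"

```text
t: 13.05
eef_pos: [588.2, 11.9, 72.0]
orientation: [[-0.974, -0.226, 0.0], [-0.226, 0.974, -0.0], [-0.0, -0.0, -1.0]]
contact_force: [-1.6, -3.7, 8.1]
gripper_width: 0.176
gripper_force: 61.1
```

jog_arm --series "0 0 -0.5 0 0 0 0;0 0 0 0 0 0 0"

```text
t: 13.25
eef_pos: [588.3, 11.9, 72.0]
orientation: [[-0.974, -0.226, 0.0], [-0.226, 0.974, -0.0], [-0.0, -0.0, -1.0]]
contact_force: [-3.0, -3.6, 11.1]
gripper_width: 0.178
gripper_force: 61.6
```

The arm stops at z = 72.0, which puts the shoulder at 62, and the force is rising: home. Releasing.

jog_arm --series "0 0 0 0 0 0 30;0 0 0 0 0 0 50;0 0 0 0 0 0 50;0 0 0 0 0 0 50;0 0 0 0 0 0 50"

```text
t: 13.75
eef_pos: [588.0, 12.1, 70.5]
orientation: [[-0.974, -0.226, -0.001], [-0.226, 0.974, 0.0], [0.0, 0.001, -1.0]]
contact_force: [0.8, 0.3, -0.7]
gripper_width: 0.586
gripper_force: 0.0
```

jog_arm --series "0 0 5 0 0 0 50;0 0 15 0 0 0 50;0 0 30 0 0 0 50;0 0 40 0 0 0 50;0 0 40 0 0 0 50;-10 45 0 0 0 0 50;-10 45 0 0 0 0 50;-10 45 0 0 0 0 50;-10 45 0 0 0 0 50;-10 45 0 0 0 0 50"

```text
t: 14.75
eef_pos: [537.8, 238.7, 202.6]
orientation: [[-0.974, -0.226, 0.002], [-0.226, 0.974, 0.001], [-0.002, 0.0, -1.0]]
contact_force: [0.5, -0.1, 0.2]
gripper_width: 0.583
gripper_force: 0.0
```

Run:
```python
from h import *
a=grab('scene');b=grab('top'); s=monitor.observe(); print(s['t'],s['eef_pos'],s['contact_force'])
im=np.hstack([cv2.resize(c['img'][y:y+75,x:x+100,::-1],(400,300),interpolation=cv2.INTER_CUBIC) for c,x,y in((a,220,160),(b,195,135))])
cv2.imwrite('pics/end.png',im)
```

```text
14.85 [536.60659581 241.71593598 202.47362259] [ 0.23836519 -0.48276351  0.74906675]
```

View pics/end.png

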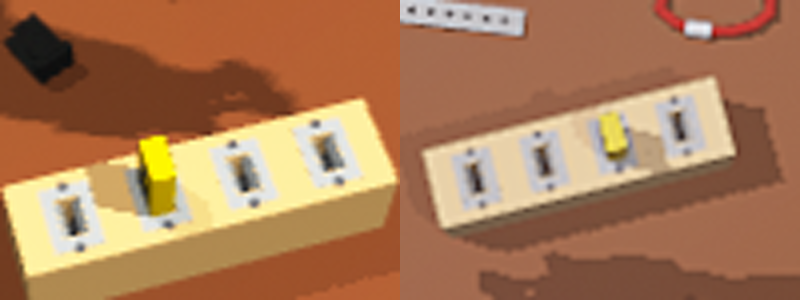

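The feeler stands upright in the second guide from the -y end (scene crop 158,175; top crop 615,135). I'll check the handle's top height, expected 110, and hand in if it fits.

Run:
```python
from h import *
ok=[]
for n,(x,y) in(('top',(195+213/4,135+133/4)),('scene',(220+154/4,160+147/4))):
    k=load(n);z=[dep(k,x+i,y+j)[2] for i in(-1,0,1) for j in(-1,0,1)];print(n,np.round(z,1));ok.append(abs(np.median(z)-110)<5)
if all(ok): print(arm.job_done())
```

```text
top [113.  109.7 109.2 112.  109.1 107.6 110.3 110.2 111.4]
scene [109.8 111.  109.  109.8 111.  109.  111.5 110.  108.4]
the job is handed in; nothing more can be done
None
```

The feeler is standing upright, fully home and released in guide 2 (second from the stand's -y end), where it dragged at about 3–6 N, and the job is handed in. Guide 1 felt loose; I did not try guides 3 and 4.

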